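Slide a slotted check weight onto the weight carrier and index it

TASK

The bench scale's check load is being made up: add the large slotted weight to the carrier. Slide it in sideways from the carrier's open front until the stem sits at the closed end of its slot, turn it counter-clockwise (seen from above) so that its slot points away from those of the two weights below, and feel gently for the index pin until the notch in its rim drops over the pin and the weight lies flat on the stack; let go of it there. Do not force anything, and leave the other things on the bench where they are.

Things in the scene. Friction and masses are not known exactly. Their poses are not given: they have to be found in the camera images.
- weight: the large slotted weight to add: dark steel disc 100 mm across, 16 mm thick, 0.28 to 0.42 kg, lying flat, lug up. Origin: on the disc's axis, at its underside; z up, +x to the slot's mouth, -x to the lug, +y to the rim notch. With the slot home on the stem, the stem's axis lies within 1.5 mm of this axis.
- weight_slot (a point): middle of the slot's mouth, on the rim 50 mm from the weight's axis along its +x, at the underside; axes as the weight's. The slot is 15 mm wide (the stem 12), widens to 25 mm over the outer 10 mm, and its closed end lies 7.5 mm beyond the axis on the -x side.
- weight_lug (a point): point in the weight's upright grip lug, 33 mm from the axis on the -x side, 34 mm above the underside; axes as the weight's. The lug is 26 mm along x, 12 mm thick along y (pinch it along y), and reaches from 16 to 46 mm above the underside.
- weight_notch (a point): middle of the weight's rim notch, 44 mm from the axis on the +y side, at the underside; axes as the weight's. The notch is 11 mm wide along x, 12 mm deep, cut through the whole thickness.
- carrier: weight carrier fixed to the bench: grey base plate 150 x 150 x 10 mm, upright steel stem 12 mm across in its middle, two weights on it, a cap on top. Origin: under the plate on the stem's axis; z up; -x is the open front: a weight slides in along +x, slot mouth leading, lug toward the front (weight axes parallel to the carrier's). All rigid: press with some 5 N, never near 50 N.
- seat (a point): middle of the top of the two stacked dark weights (80 mm across), on the stem's axis, 48 mm above the bench; axes as the carrier's. The added weight's underside comes to lie here. The stacked weights' slots point to the carrier's +x (upper) and 74 degrees clockwise of it (lower).
- cap (a point): middle of the underside of the stem's round cap, 79 mm above the bench; cap 24 mm across, 11 mm high: no weight passes over it. Four posts 8 mm across, 60 mm from the stem, at 35 and 95 degrees either side of the carrier's +x, tops at 66 mm, close sides and back. Slide the weight in with its underside at 55 to 62 mm: over the index pin, under the cap.
- pin_range (a point): middle of the range of the index pin: an upright pin 7 mm across, 46 mm from the stem's axis, top 54 mm above the bench, 6 mm over the stack. It is clamped somewhere within 28 degrees either side of this point; where is not reported. The notch meets it when the weight has been turned 40 to 95 degrees counter-clockwise from the way it slid in; until then the weight rides on the pin's top.
- small_weight: a smaller slotted dark steel weight, 68 mm across, 12 mm thick with a 18 mm high lug, no notch; origin under its axis; a bystander, stays where it is
- clip_tin: open round tin of wire clips, 65 mm across, 28 mm high; origin under its middle; bystander
- masking_tape: roll of cream masking tape lying flat, 80 mm across, 24 mm high; origin under its middle; bystander
- carton: small brown carton, 62 mm cube; origin under its middle; bystander
- red_cutter: red strap cutter, 28 x 110 x 26 mm; origin under its middle; bystander
- stapler: desk stapler, 34 x 142 x 60 mm; origin under its middle; bystander
- kraft_tape: roll of brown paper tape, 70 mm across, 48 mm high; origin under its middle; bystander
There are look-alikes about, which are no part of the job. What is shaped like the weight but orange or yellow is not meant.

How it is judged:
On the way, in this order (a step that is already met when the one before it is completed fails the run):
1. the weight has been slid in from the front, its slot round the stem, not yet turned (horizontal distance between weight and seat below 0.006 m and z of weight in the frame of seat between -0.003 and 0.02 m and angle between the x axis of weight and the x axis of carrier, either way round below 0.4 rad), for 0.1 s.
2. the weight has been turned on the stem by more than 0.6 rad (horizontal distance between weight and seat below 0.006 m and z of weight in the frame of seat between -0.003 and 0.02 m and angle between the x axis of weight and the x axis of carrier, either way round above 0.6 rad), for 0.1 s.
At the end, for the whole second after the job is handed in: the large weight lies flat (0.04 rad) on the stack, underside within 2 mm of its top and axis within 6 mm of the stem's, its rim notch over the index pin (notch more than 20 mm in front of the stem's axis and at most 12 mm to the right of it); released, at rest (horizontal distance between weight and seat below 0.006 m and z of weight in the frame of seat between -0.002 and 0.002 m and angle between weight's own z axis and vertical below 0.04 rad and x of weight_notch in the frame of carrier below -0.02 m and y of weight_notch in the frame of carrier above -0.012 m and linear speed of weight below 0.02 m/s and angular speed of weight below 0.1 rad/s); the robot touches nothing.
It fails at once if the weight is pressed against the carrier with more than 50 N (contact force between weight and carrier above 50 N).
It fails at once if the robot presses on the carrier itself with more than 15 N (contact force between any of the arm, the fingers and carrier above 15 N).
It fails at once if another thing on the bench is moved by more than 30 mm (distance of any of small_weight, clip_tin, masking_tape, carton, red_cutter, stapler, kraft_tape from where it was at the start of the episode above 0.03 m).
It also fails if it takes over 61 s, if anything falls off the work surface, if the arm or the gripper's body presses on something with over 40 N, if the wrist force passes 120 N, or if a joint passes its speed limit or range.

ROBOT

A 7-joint arm with a two-finger parallel gripper is mounted at the origin on a cart in front of the work surface, level with it; the furniture and walls round the work are solid. World frame = base frame: x ahead of the robot, y to its left, z up, the work surface at z = 0. Lengths are in m, angles in rad, forces in N, time in s.
With the tool pointing down it reaches from about 0.35 to 0.775 m from the base axis. Payload 3.1 kg.
Tool frame: the origin (TCP) lies on the centre line of the jaws, within the pads' length; the fingertips stand 8 mm ahead of it and the grasp point (between the pads) lies 11 mm behind it; z points along the fingers, y is the line along which they close (so a half turn about z gives the same grasp; the last joint's range is limited). The gripper opens to 85 mm and grips with 20 to 120 N. Pads are 22 mm wide; open, the fingers measure 114 mm over their backs; the gripper's body (76 mm by 85 mm) begins 54 mm behind the grasp point. The pads swing forward as they close: fully open they stand 13 mm farther back than shut.
Start: joints at [1.059, 0.311, 0.014, 1.512, -0.004, 1.319, -0.027], TCP at [0.249, -0.49, 0.217] pointing down, gripper open.
Joint ranges: [-2.7, 2.7], [-0.3, 1.91], [-1.27, 1.3], [0.12, 2.57], [-1.44, 4.58], [0.2, 2.03], [-3.05, 3.05]. Speed limits (rad/s): [2.79, 2.79, 3.14, 3.14, 3.14, 3.14, 3.14].

INTERFACE

Orientations are given as a unit quaternion [w, x, y, z].
In Python, from plant import * gives the robot as it stands. The module is installed in compiled form; this text tells all that it offers.
- The arm moves only by the tool jog_arm, never from a script. Its argument "steps" is a list of rows, each a list of 6 numbers: the shift along the tool's x, y, z in units of 30 mm (1.0 is 30 mm), then the turn, a rotation vector about the tool's x, y, z in units of 5 degrees (1.0 is 5 degrees). A call has 1 to 20 rows; each row shifts and turns the commanded pose from where the row before left it, along the tool's axes as they then stand; what a row does not reach is not made up. A row lasts 1/8 s, in which the tool goes at most 62.5 mm and 10.7 degrees, less where a joint would pass 70% of its speed; a pose out of reach is approached as far as the arm can. A call is refused whole if a number of a shift passes 1 or a number of a turn 1, either way. A call with a gripper value outside its range is refused whole. "hand" is the opening, from 0 (shut) to 1 (fully open), set as the call begins (left out, the last holds). The fingers move at their own pace and stop on an object; "newtons" is the grip in N (left out, the last holds). Time passes only in rows, so rows that do not move let the fingers close. It gives the time, the measured TCP pose, the force, the opening and the grip force at its end, in the units of the state.
- get_state(): the state, without advancing time (a new reading comes with each control period).
- camera(name): name is "scene" or "top" or "wrist"; returns the picture (384x512x3 uint8, red, green, blue); there is no depth.
- camera_params(name): a dict with "fx", "fy", "cx", "cy" (pixels), "k1" (the pictures are not rectified: a ray, as slopes to the right and down, at radius r is drawn at 1 + k1 r^2 times it, then the intrinsics apply), "origin" and "rotation" of the camera in the world; the wrist camera has in their place "tool_from_camera" (4x4, takes a point from camera to tool coordinates, whose origin is the TCP and whose axes are the flange's). Camera axes: x right, y up, looking along -z (the intrinsics and any distortion apply to the point x, -y, -z); pixel columns grow to the right and rows downward; lengths in m; the calibration is good to about 2 mm. A picture is of the moment at which its call begins: read the wrist's pose just before it. camera_params takes no time and is no camera call.
- hand_in(): hands the job in; it is judged then, once.
The state is a dict: "t": time; "joint_positions": joint angles; "joint_vel": joint speeds; "effort": joint torques, N m; "eef_pos": TCP position; "eef_rot": TCP orientation; "contact_force": force on the tool from outside, world axes, zero at the start; "moment": the same for the moment, N m; "opening": finger opening in m; "gripper_force": force on a finger pad.
Only numpy, scipy, OpenCV 4.12 (cv2) and the standard library are available. Lean on these libraries where they do the work, as an engineer would, in place of code of your own. Each camera call takes 0.05 s, during which the arm holds its last target. There are 200 camera calls.

## Working session

There is one attempt and no reset: what is moved stays moved. The work goes in short steps, Python scripts to look and compute and a tool call to move; the robot and the scene stay as the last step left them, time stands still between calls to the robot, and variables do not carry over. Pictures are saved under pics/ and viewed, at most 10 in all, crops included, and the job is handed in when it is done.

Besides the shell and the picture viewer there is one more tool, called after ">>>" as name(argument=value, ...), one argument or row to a line, values as JSON. jog_arm: Moves the arm, as the interface text tells. Its arguments: {"type":"object","properties":{"steps":{"type":"array","items":{"type":"array","items":{"type":"number"}}},"hand":{"type":"number"},"newtons":{"type":"number"}},"required":["steps"]}

```bash
mkdir -p pics; cat > h.py <<'E'
from plant import *
import numpy as np, cv2
from scipy.spatial.transform import Rotation as R
def rot(q): return R.from_quat([q[1],q[2],q[3],q[0]]).as_matrix()
def cam(name,st=None):
    p=camera_params(name)
    if 'origin' in p:
        o=np.array(p['origin']);M=np.array(p['rotation'])
        if M.shape!=(3,3): M=rot(M)
    else:
        T=np.array(p['tool_from_camera']);Rt=rot(st['eef_rot'])
        o=Rt@T[:3,3]+np.array(st['eef_pos']);M=Rt@T[:3,:3]
    return p,o,M
def ray(c,u,v,z):
    p,o,M=c
    d=np.array([(u-p['cx'])/p['fx'],(v-p['cy'])/p['fy']]);s=d.copy()
    for _ in range(20): s=d/(1+p['k1']*(s@s))
    w=M@np.array([s[0],-s[1],-1]); return o+w*(z-o[2])/w[2]
def proj(c,P):
    p,o,M=c;q=M.T@(np.array(P)-o);s=np.array([q[0],-q[1]])/-q[2];s=s*(1+p['k1']*(s@s))
    return s*[p['fx'],p['fy']]+[p['cx'],p['cy']]
E
python3 - <<'E'
from h import *
s=get_state();print(s)
for n in("scene","top"):
    im=camera(n);cv2.imwrite(f'pics/{n}0.png',im[:,:,::-1]);print(camera_params(n))
a=[cv2.imread(f'pics/{n}0.png') for n in("scene","top")]
E
```

```text
{'t': 0.0, 'joint_positions': array([ 1.05929071,  0.31169637,  0.01397965,  1.51308161, -0.00440569,
        1.31917074, -0.02721859]), 'joint_vel': array([-2.20260942e-05, -1.57909878e-03,  2.45370696e-04, -2.90844530e-04,
       -2.89938825e-04, -2.73328491e-03,  1.02570240e-03]), 'effort': array([ 3.73337689e-04, -3.79912698e+01,  1.46695725e-01, -2.30588365e+01,
        1.23852713e-02,  1.37000601e-02,  3.28377257e-05]), 'eef_pos': array([ 0.24866269, -0.48972023,  0.21542723]), 'eef_rot': array([-1.11991430e-03,  9.72528346e-01,  2.32781582e-01, -3.12249103e-04]), 'contact_force': array([ 0.06538686,  0.19045675, -0.32633606]), 'moment': array([ 0.02276202, -0.00940781,  0.02180543]), 'gripper_force': 0.0, 'opening': 0.08546552498751064}
{'fx': 479.69602079444934, 'fy': 479.69602079444934, 'cx': 259.1659834357673, 'cy': 194.81030189709693, 'k1': -0.08270694061402979, 'origin': array([-0.75454162,  0.6383607 ,  1.23876207]), 'rotation': array([-0.45057987, -0.22287248,  0.36748329,  0.78247152])}
{'fx': 495.7491710725115, 'fy': 495.7491710725115, 'cx': 250.8357157586632, 'cy': 194.20198366372122, 'k1': -0.022853527667541357, 'origin': array([ 0.32794812, -0.04876627,  1.62619151]), 'rotation': array([ 0.71650474,  0.04247237, -0.04191863, -0.6950251 ])}
```

View pics/top0.png

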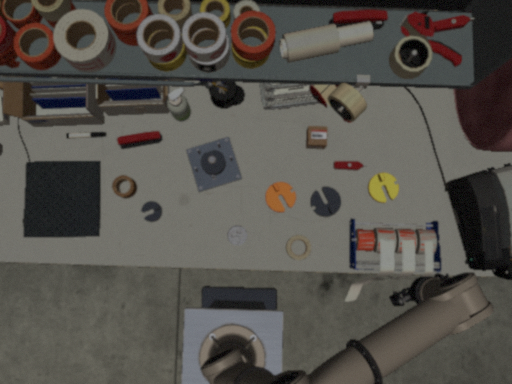

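View pics/scene0.png

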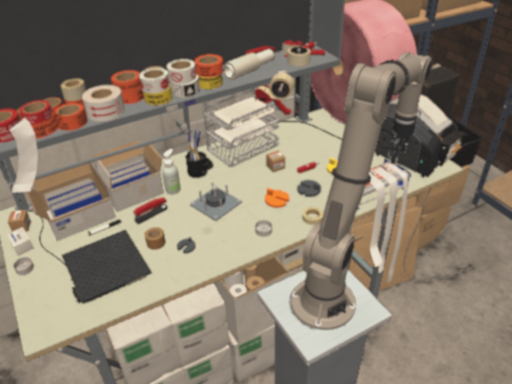

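Top view: dark weight at about (325,201), carrier at about (213,163), small weight at (151,211); orange (281,197) and yellow (383,187) decoys.

```bash
python3 - <<'E'
from h import *
im=cv2.imread('pics/top0.png');c=cam('top')
a=cv2.resize(im[165:235,290:360],None,fx=8,fy=8,interpolation=cv2.INTER_CUBIC)[:, :400+0]
a=cv2.resize(im[165:235,285:365],(400,350),interpolation=cv2.INTER_CUBIC)
b=cv2.resize(im[128:198,173:253],(400,350),interpolation=cv2.INTER_CUBIC)
cv2.imwrite('pics/crop.png',np.clip(np.hstack([a,b])*1.5,0,255))
g=cv2.cvtColor(im,cv2.COLOR_BGR2GRAY)
m=(g<75).astype(np.uint8);m[:,:300]=0;m[:,350:]=0;m[:180]=0;m[225:]=0
n,l,st,ce=cv2.connectedComponentsWithStats(m)
i=1+st[1:,4].argmax();cs,_=cv2.findContours((l==i).astype(np.uint8),0,1)
(u,v),r=cv2.minEnclosingCircle(max(cs,key=len));print(u,v,r,ray(c,u,v,.016))
print(ray(c,213,163,.09), c[1], c[2])
E
```

```text
325.29998779296875 201.3000030517578 15.171795845031738 [ 0.5051796  -0.28849662  0.016     ]
[0.60739949 0.0771932  0.09      ] [ 0.32794812 -0.04876627  1.62619151] [[ 0.03036589  0.99241678 -0.11910853]
 [-0.99953832  0.03027243 -0.00259431]
 [ 0.00103106  0.11913231  0.99287785]][ WARN:0@0.058] global loadsave.cpp:1063 imwrite_ Unsupported depth image for selected encoder is fallbacked to CV_8U.
```

View pics/crop.png

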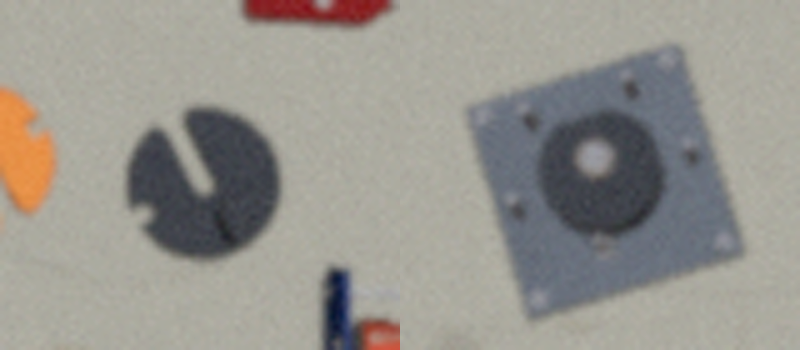

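The crop shows the slot pointing up-left (weight yaw about 25°). The carrier yaw is about 16°, and the pin shows in front at crop (602,240).

>>> jog_arm(
  steps=[
    [0,0,-1,0,0,0],
    [0,0,-1,0,0,0],
    [0.95,-0.2,-0.5,0,0,0],
    [0.95,-0.2,0,0,0,0],
    [0.95,-0.2,0,0,0,0],
    [0.95,-0.2,0,0,0,0],
    [0.95,-0.2,0,0,0,0],
    [0.95,-0.2,0,0,0,0],
    [0.95,-0.2,0,0,0,0],
    [0.95,-0.2,0,0,0,0],
    [0.95,-0.2,0,0,0,0],
    [0.95,-0.2,0,0,0,0],
    [0,0,0,0,0,0],
    [0,0,0,0,0,0],
  ],
)

```text
t: 1.85
eef_pos: [0.475, -0.3087, 0.291]
eef_rot: [0.0, 0.973, 0.232, -0.001]
contact_force: [-0.3, 0.1, -0.2]
opening: 0.0854
gripper_force: 0.0
```

```bash
python3 - <<'E'
from h import *
s=get_state();print(s['t'],s['eef_pos'],s['eef_rot'],s['joint_positions'],s['contact_force'])
im=camera('wrist')[:,:,::-1];cv2.imwrite('pics/w1.png',im);c=cam('wrist',s);print(c[0])
print(proj(c,[.505,-.288,.016]))
E
```

```text
1.85 [ 0.47502992 -0.30868468  0.29102068] [ 3.78205557e-05  9.72648426e-01  2.32280617e-01 -8.67894871e-04] [ 0.64515672  0.32706655 -0.14050199  1.31149901  0.04633292  1.50732035
 -0.59293679] [-0.34670654  0.1306122  -0.21732108]
{'fx': 306.5765102278409, 'fy': 306.5765102278409, 'cx': 253.19046023177782, 'cy': 190.76455262532136, 'k1': 0.020829285440457448, 'tool_from_camera': array([[ 1.23609404e-04,  9.45512327e-01,  3.25586279e-01,
         8.53027444e-02],
       [ 9.99999984e-01, -7.36382765e-05, -1.65803989e-04,
        -9.20327945e-04],
       [-1.32794103e-04,  3.25586294e-01, -9.45512320e-01,
        -1.57691648e-01],
       [ 0.00000000e+00,  0.00000000e+00,  0.00000000e+00,
         1.00000000e+00]])}
[250.32841751 122.321806  ]
```

View pics/w1.png

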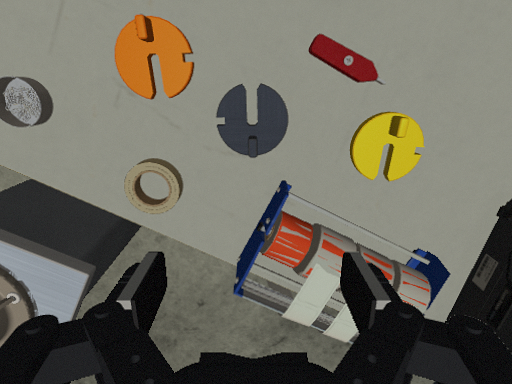

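Wrist view: weight centred at about (252,119), slot mouth up at (251,88), lug at (253,147), notch left at (221,121). The tape rack's blue edge is near (286,185).

```bash
cat > wm.py <<'E'
from h import *
def blob(im,box,th=85):
    g=cv2.cvtColor(im,cv2.COLOR_BGR2GRAY);m=np.zeros_like(g);x0,y0,x1,y1=box
    m[y0:y1,x0:x1]=(g[y0:y1,x0:x1]<th)
    n,l,st,ce=cv2.connectedComponentsWithStats(m);i=1+st[1:,4].argmax()
    return (l==i).astype(np.uint8)
E
python3 - <<'E'
from wm import *
s=get_state();c=cam('wrist',s);im=cv2.imread('pics/w1.png')
m=blob(im,(205,70,300,165),95)
cs=max(cv2.findContours(m,0,1)[0],key=len)[:,0]
P=np.array([ray(c,u,v,.016)[:2] for u,v in cs])
# rim circle: robust algebraic fit
w=np.ones(len(P),bool)
for _ in range(8):
    A=np.c_[2*P[w],np.ones(w.sum())];x=np.linalg.lstsq(A,(P[w]**2).sum(1),rcond=None)[0]
    r=np.sqrt(x[2]+x[:2]@x[:2]);d=np.linalg.norm(P-x[:2],axis=1)-r;w=abs(d)<.0015
print('centre',x[:2],r,w.sum(),len(P))
q=P-x[:2];ins=np.linalg.norm(q,axis=1)
sl=q[(ins<.040)]; 
a=np.degrees(np.arctan2(q[:,1],q[:,0]))
sel=(ins<.035); print('slot yaw',np.degrees(np.arctan2(*sl.mean(0)[::-1])), np.degrees(np.arctan2(*q[sel].mean(0)[::-1])) if sel.any() else 0)
x=rot(s['eef_rot'])[:,0];print('toolyaw',np.degrees(np.arctan2(x[1],x[0])), s['eef_pos'])
for u,v in[(286,185),(237,293),(447,280)]:print('rack',[ray(c,u,v,z).round(3) for z in(.05,.12)])
print('lug top',ray(c,253,146,.046),ray(c,251.5,88,.016))
E
```

```text
centre [ 0.50697003 -0.28945869] 0.04195686466435194 9 287
slot yaw 46.581568043550405 26.36995235742576
toolyaw 26.798982764579748 [ 0.47475078 -0.309137    0.29121292]
rack [array([ 0.455, -0.368,  0.05 ]), array([ 0.472, -0.351,  0.12 ])]
rack [array([ 0.266, -0.385,  0.05 ]), array([ 0.316, -0.365,  0.12 ])]
rack [array([ 0.432, -0.658,  0.05 ]), array([ 0.453, -0.59 ,  0.12 ])]
lug top [ 0.48211473 -0.30417561  0.046     ] [ 0.54566065 -0.26982485  0.016     ]
```

```bash
python3 - <<'E'
from h import *
im=cv2.imread('pics/top0.png');c=cam('top');hsv=cv2.cvtColor(im,cv2.COLOR_BGR2HSV)
m=((hsv[:,:,0]>95)&(hsv[:,:,0]<130)&(hsv[:,:,1]>110)).astype(np.uint8);m[:,:340]=0;m[:210]=0;m[280:]=0;m[:,365:]=0
v,u=np.nonzero(m);print(u.min(),u.max(),v.min(),v.max(),'top edge at',u[v==v.min()])
# wrist: near corner of left plate, ray vs top ray closest point
s=get_state();w=cam('wrist',s)
def tri(a,ua,b,ub):
    p=[(k[1],(lambda d:d/np.linalg.norm(d))(ray(k,*x,0)-k[1])) for k,x in((a,ua),(b,ub))]
    A=sum(np.eye(3)-np.outer(d,d) for o,d in p);B=sum((np.eye(3)-np.outer(d,d))@o for o,d in p);return np.linalg.solve(A,B)
i=v.argmin()
for t in((350,222),(353,221)):print(tri(w,(286,182),c,t))
for t in((350,269),(354,270)):print(tri(w,(238,293),c,t))
a=cv2.resize(im[205:285,335:415],(560,560),interpolation=cv2.INTER_CUBIC);cv2.imwrite('pics/rack.png',a)
E
```

```text
351 355 220 267 top edge at [352 353]
[ 0.44280803 -0.37985488 -0.01908549]
[ 0.44511613 -0.38302173 -0.01086888]
[ 0.29138359 -0.36690249  0.08414425]
[ 0.28776496 -0.37443038  0.0790047 ]
```

View pics/rack.png

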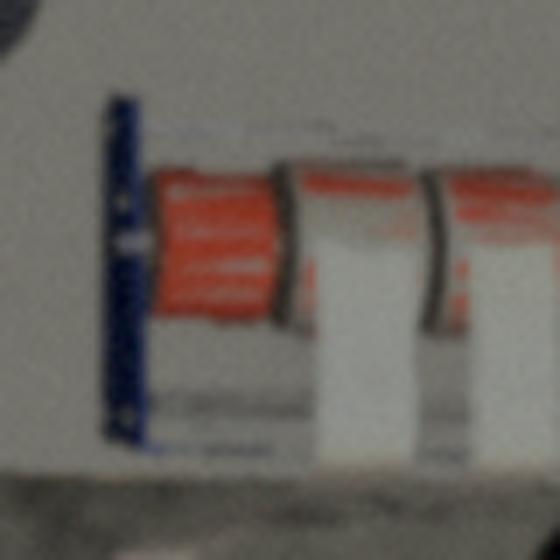

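The rack's blue plate ends at bench level near (0.44,-0.38), clear of the descent. I go down to the lug.

>>> jog_arm(
  hand=0.6,
  newtons=60,
  steps=[
    [0.15,-0.11,0.5,0,0,0],
    [0,0,1,0,0,0],
    [0,0,1,0,0,0],
    [0,0,1,0,0,0],
    [0,0,1,0,0,0],
    [0,0,1,0,0,0],
    [0,0,1,0,0,0],
    [0,0,1,0,0,0],
    [0,0,0.7,0,0,0],
    [0,0,0.4,0,0,0],
    [0,0,0.2,0,0,0],
    [0,0,0,0,0,0],
    [0,0,0,0,0,0],
  ],
)

```text
t: 3.52
eef_pos: [0.4792, -0.3033, 0.0284]
eef_rot: [0.001, 0.973, 0.233, 0.001]
contact_force: [-0.0, 0.0, 1.2]
opening: 0.0512
gripper_force: 0.0
```

```bash
python3 - <<'E'
from h import *
s=get_state();print(s['t'],s['eef_pos'],s['contact_force'])
im=camera('wrist')[:,:,::-1];cv2.imwrite('pics/w2.png',im)
E
```

```text
3.525 [ 0.47923702 -0.3033311   0.02840335] [-0.00232669  0.02171072  1.21444409]
```

View pics/w2.png

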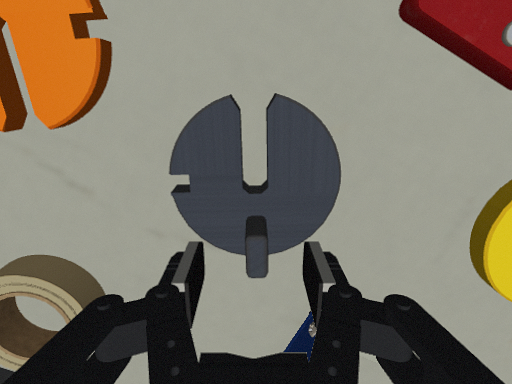

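Lug at (257,247) sits midway between the fingers (mid about 253), and the slot is vertical in the picture, so the tool is aligned. Close.

>>> jog_arm(
  hand=0,
  newtons=60,
  steps=[
    [0,0,0.05,0,0,0],
    [0,0,0,0,0,0],
    [0,0,0,0,0,0],
    [0,0,0,0,0,0],
    [0,0,0,0,0,0],
    [0,0,0,0,0,0],
    [0,0,0,0,0,0],
  ],
)

```text
t: 4.45
eef_pos: [0.4787, -0.3033, 0.0264]
eef_rot: [0.0, 0.973, 0.233, 0.0]
contact_force: [-0.2, -0.3, 4.9]
opening: 0.0096
gripper_force: 59.0
```

```bash
python3 - <<'E'
from wm import *
s=get_state();print(s['t'],s['eef_pos'],s['contact_force'],s['opening'],s['gripper_force'])
im=camera('wrist')[:,:,::-1].copy();cv2.imwrite('pics/w3.png',im);c=cam('wrist',s)
g=cv2.cvtColor(im,cv2.COLOR_BGR2GRAY);Rt=rot(s['eef_rot'])
m=(g<110).astype(np.uint8)
# rim points: scan rays outward from slot-free directions around the projected centre, dark->bench edge
P=[]
c0=np.array([s['eef_pos'][0],s['eef_pos'][1]])+.033*Rt[:2,0]
for a in np.radians(np.r_[20:75:3,105:160:3,-75:-20:3]):
    d=Rt[:2,0]*np.cos(a)+Rt[:2,1]*np.sin(a)
    rr=np.arange(.035,.065,.0003);v=[]
    for r in rr:
        u=proj(c,[*(c0+r*d),.016]);v.append(float(g[int(round(u[1])),int(round(u[0]))]))
    k=np.argmax(np.diff(cv2.GaussianBlur(np.array(v)[None],(9,1),2)[0]));P.append(c0+rr[k]*d)
P=np.array(P);w=np.ones(len(P),bool)
for _ in range(6):
    A=np.c_[2*P[w],np.ones(w.sum())];x=np.linalg.lstsq(A,(P[w]**2).sum(1),rcond=None)[0]
    r=np.sqrt(x[2]+x[:2]@x[:2]);d=np.linalg.norm(P-x[:2],axis=1)-r;w=abs(d)<max(.001,np.median(abs(d))*2)
rel=Rt[:2,:2].T@(x[:2]-s['eef_pos'][:2])
print('r',r,w.sum(),len(P),'centre',x[:2],'in tool',rel)
E
```

```text
4.45 [ 0.47870772 -0.30333403  0.02640497] [-0.19437289 -0.26727966  4.9215389 ] 0.009598215056312195 58.98937225341797
r 0.049324555095960405 55 57 centre [ 0.50826731 -0.28740601] in tool [ 0.03356774 -0.00082349]
```

>>> jog_arm(
  steps=[
    [0,0,-0.3,0,0,0],
    [0,0,-1,0,0,0],
    [0,0,-1,0,0,0],
    [0,0,-1,0,0,0],
    [0.35,-0.87,0,0,0,0],
    [0.35,-0.87,0,0,0,0],
    [0.35,-0.87,0,0,0,0],
    [0.35,-0.87,0,0,0,0],
    [0.35,-0.87,0,0,0,0],
    [0.35,-0.87,0,0,0,0],
    [0.35,-0.87,0,0,0,0],
    [0.35,-0.87,0,0,0,0],
    [0.35,-0.87,0,0,0,0],
    [0.35,-0.87,0,0,0,0],
    [0.35,-0.87,0,0,0,0],
    [0.35,-0.87,0,0,0,0],
    [0,0,0,0,0,1],
    [0,0,0,0,0,1],
    [0,0,0,0,0,0.2],
    [0,0,0,0,0,0],
  ],
)

```text
t: 7.0
eef_pos: [0.4482, 0.0335, 0.1245]
eef_rot: [-0.0, 0.99, 0.139, -0.001]
contact_force: [-0.9, -0.4, -3.2]
opening: 0.0095
gripper_force: 58.9
```

```bash
python3 - <<'E'
from h import *
s=get_state();print(s['t'],s['eef_pos'],s['eef_rot'],s['contact_force'],s['opening'],s['joint_positions'])
im=camera('wrist')[:,:,::-1];cv2.imwrite('pics/w4.png',im);c=cam('wrist',s)
print(proj(c,[.607,.077,.09]))
E
```

```text
7.0 [0.44824646 0.03353945 0.12450006] [-1.48797146e-04  9.90276885e-01  1.39107996e-01 -7.96722081e-04] [-0.86011484 -0.39893211 -3.21443312] 0.009509552141257012 [ 0.16480465  0.20495336 -0.31800734  1.89997908  0.07309533  1.04942159
 -1.47520588]
[259.39833707 -84.95776941]
```

View pics/w4.png

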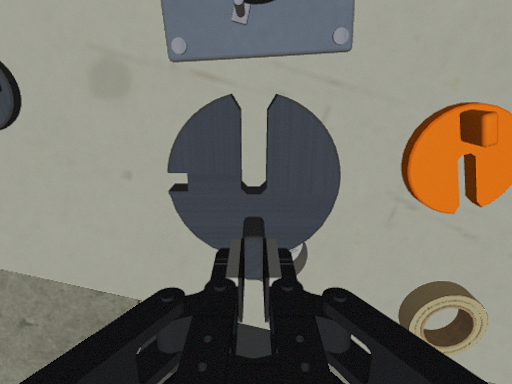

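The weight is gripped and aligned. The plate's front edge runs (170,61)-(352,50) and the pin clamp is near (240,12). The stem is out of view, so I go higher and forward for a fix.

>>> jog_arm(
  steps=[
    [0,0,-1,0,0,0],
    [0,0,-1,0,0,0],
    [0.6,0,-1,0,0,0],
    [0.7,0,-1,0,0,0],
    [0,0,0,0,0,0],
    [0,0,0,0,0,0],
  ],
)

```text
t: 7.8
eef_pos: [0.4846, 0.0437, 0.2433]
eef_rot: [0.0, 0.99, 0.139, -0.002]
contact_force: [0.2, -0.0, -3.8]
opening: 0.0095
gripper_force: 59.0
```

```bash
python3 - <<'E'
from h import *
s=get_state();print(s['t'],s['eef_pos'],s['eef_rot'],s['contact_force'],s['opening'])
np.save('s5.npy',np.r_[s['eef_pos'],s['eef_rot']])
im=camera('wrist')[:,:,::-1];cv2.imwrite('pics/w5.png',im);c=cam('wrist',s)
print(proj(c,[.607,.077,.09]))
cv2.imwrite('pics/w5c.png',cv2.resize(im[0:200,120:400],(784,560),interpolation=cv2.INTER_CUBIC))
E
```

```text
7.8 [0.48462828 0.04369318 0.24325799] [ 2.33199853e-05  9.90343846e-01  1.38615754e-01 -2.17672106e-03] [ 0.21586814 -0.02417323 -3.8447184 ] 0.009505318778201774
[256.25279666  35.26508918]
```

View pics/w5c.png

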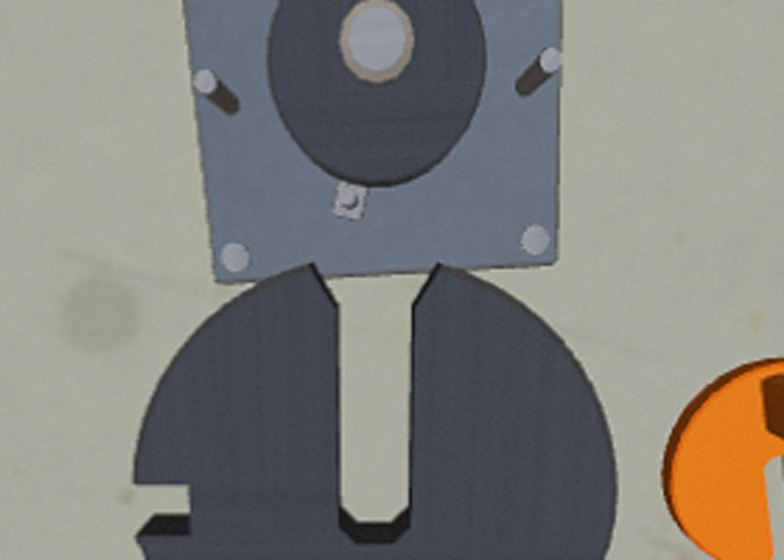

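The crop (scale 2.8, offset 120,0) shows:
- cap at (377,40)
- post tops at (205,80) and (550,60)
- pin top at (350,197)
- plate front corners at (219,283) and (555,263)
- slot, centre line about 375

```bash
python3 - <<'E'
from h import *
a=np.load('s5.npy');s={'eef_pos':a[:3],'eef_rot':a[3:]};c=cam('wrist',s);t=cam('top')
f=lambda x,y,z:ray(c,120+x/2.8,y/2.8,z)[:2]
dg=lambda v:np.degrees(np.arctan2(v[1],v[0]))
cap=f(377,40,.09);pl,pr=f(205,80,.066),f(550,60,.066);cl,cr=f(219,283,.01),f(555,263,.01);pin=f(350,197,.054)
print('cap',cap,'top-cam cap',ray(t,212.4,159.6,.09))
for n,(l,r,wd) in {'posts':(pl,pr,.12*np.sin(np.radians(95))),'corners':(cl,cr,.15)}.items():
    y=dg(l-r)-90;d=np.linalg.norm(l-r);ex=np.array([np.cos(np.radians(y)),np.sin(np.radians(y))])
    off=.06*np.cos(np.radians(85)) if n=='posts' else .075
    print(n,'yaw',y,'width',d,wd,'stem',(l+r)/2+ex*off)
# top cam plate corners
C=[ray(t,173+(x-400)/5,128+y/5,.01)[:2] for x,y in((473,107),(680,45),(742,252),(532,318))]
print('top plate centre',np.mean(C,0),'yaws',dg(C[0]-C[3]),dg(C[1]-C[2]),dg(C[0]-C[1])-90,dg(C[3]-C[2])-90)
print('pin',pin,dg(pin-cap))
R_=rot(a[3:]);print('tool yaw',dg(R_[:2,0]),'tilt z',R_[:,2])
m=ray(c,120+375/2.8,300/2.8,.2433-.0264+.016);q=ray(c,120+375/2.8,500/2.8,.2433-.0264+.016)
print('slot dir',dg((m-q)[:2]),'slot pts in tool',[R_.T@(p-a[:3]) for p in(m,q)])
E
```

```text
cap [0.62255161 0.0829908 ] top-cam cap [0.61819765 0.0795125  0.09      ]
posts yaw 18.85683712691589 width 0.11927037818847097 0.11954336377100946 stem [0.62298541 0.08334076]
corners yaw 19.18434160082616 width 0.14621128438672976 0.15 stem [0.62364541 0.08305329]
top plate centre [0.6188055  0.07917006] yaws 17.921265233683172 18.3635160476712 18.771095568400582 19.38338974716187
pin [0.57682808 0.08023811] -176.55478844622326
tool yaw 15.935614572730868 tilt z [-4.30493957e-03 -6.49645269e-04 -9.99990523e-01]
slot dir 15.988934805669471 slot pts in tool [array([ 0.07406723, -0.00072144,  0.01003867]), array([ 0.03466159, -0.00068467,  0.0102088 ])]
```

>>> jog_arm(
  steps=[
    [-0.67,0.27,0,0,0,-0.57],
    [0,0,0,0,0,0],
    [0,0,1,0,0,0],
    [0,0,1,0,0,0],
    [0,0,1,0,0,0],
    [0,0,1,0,0,0],
    [0,0,0.9,0,0,0],
    [0,0,0.4,0,0,0],
    [0,0,0,0,0,0],
    [0,0,0,0,0,0],
  ],
)

```text
t: 9.1
eef_pos: [0.4705, 0.031, 0.087]
eef_rot: [0.0, 0.987, 0.163, 0.001]
contact_force: [0.8, -0.1, -3.6]
opening: 0.0092
gripper_force: 59.0
```

```bash
cat > go.py <<'E'
from h import *
import sys
# args: target weight centre, offset along carrier x (mm), left (mm), underside z (mm), weight yaw rel. carrier (deg)
S=np.array([.6227,.083]);Y=18.8
def rep(dx,dl,uz,th,off=(.0336,-.0008),hz=.0264):
    s=get_state();M=rot(s['eef_rot']);p=s['eef_pos']
    y=np.degrees(np.arctan2(M[1,0],M[0,0]))
    E=lambda a:np.array([[np.cos(a),np.sin(a)],[np.sin(a),-np.cos(a)]])
    c=p[:2]+E(np.radians(y))@off;e=E(np.radians(Y)).T@(c-S)*1e3;e[1]*=-1
    t=S+E(np.radians(Y))@np.array([dx,-dl])/1e3-E(np.radians(Y+th))@off
    d=M.T@np.r_[t-p[:2],uz/1e3+hz-p[2]]/.03
    f=s['contact_force'];fl=E(np.radians(Y)).T@f[:2]*[1,-1]
    print('t',round(s['t'],2),'weight x,left mm',e.round(1),'underside',round((p[2]-hz)*1e3,1),'turn',round(y-Y,2),'F carrier x,left,z',fl.round(1),f[2].round(1),'Mz',s['moment'].round(2),'open',round(s['opening']*1e3,2),'tilt',(M[:2,2]*57.3).round(2))
    print('units',d.round(3),'turn z units',round((y-Y-th)/5,3))
if __name__=='__main__': rep(*map(float,sys.argv[1:5]))
E
python3 go.py 0 0 58 0
python3 -c "
from h import *
s=get_state();im=camera('wrist')[:,:,::-1];cv2.imwrite('pics/w6.png',im)"
```

```text
t 9.1 weight x,left mm [-127.2    0.6] underside 60.6 turn -0.03 F carrier x,left,z [ 0.7 -0.3] -3.6 Mz [ 0.03  0.05 -0.06] open 9.18 tilt [0.14 0.01]
units [4.239 0.018 0.097] turn z units -0.007
```

View pics/w6.png

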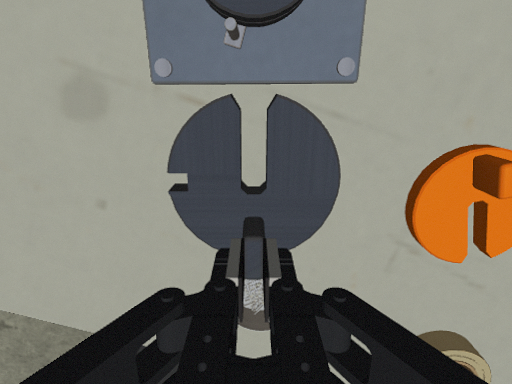

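Plate front edge is level at row 83, middle column 255.5, against slot column 254: aligned. Slide in.

>>> jog_arm(
  steps=[
    [0.5,0,0.06,0,0,0],
    [0.5,0,0,0,0,0],
    [0.5,0,0,0,0,0],
    [0.5,0,0,0,0,0],
    [0.5,0,0,0,0,0],
    [0.4,0,0,0,0,0],
    [0.4,0,0,0,0,0],
    [0.3,0,0,0,0,0],
    [0.3,0,0,0,0,0],
    [0,0,0,0,0,0],
  ],
)

```text
t: 10.4
eef_pos: [0.5808, 0.0688, 0.0842]
eef_rot: [-0.0, 0.987, 0.163, 0.0]
contact_force: [-0.7, -0.7, -3.4]
opening: 0.0096
gripper_force: 59.0
```

```bash
python3 go.py 0 0 58 0
```

```text
t 10.4 weight x,left mm [-10.7   0.9] underside 57.8 turn -0.02 F carrier x,left,z [-0.9 -0.4] -3.4 Mz [-0.07  0.16  0.03] open 9.56 tilt [0.02 0.02]
units [ 0.355  0.029 -0.007] turn z units -0.003
```

>>> jog_arm(
  steps=[
    [0.15,0.02,0,0,0,0],
    [0.15,0,0,0,0,0],
    [0.05,0,0,0,0,0],
    [0,0,0,0,0,0],
    [0,0,0,0,0,0],
  ],
)

```text
t: 11.02
eef_pos: [0.5902, 0.0712, 0.0842]
eef_rot: [0.0, 0.987, 0.163, -0.0]
contact_force: [0.3, 0.9, -3.5]
opening: 0.0097
gripper_force: 59.0
```

```bash
python3 go.py 0 0 58 0
```

```text
t 11.03 weight x,left mm [-1.   0.1] underside 57.8 turn -0.03 F carrier x,left,z [0.6 0.8] -3.5 Mz [-0.03  0.14 -0.02] open 9.75 tilt [-0.02 -0.01]
units [ 0.034  0.004 -0.008] turn z units -0.006
```

Feel for the closed end in 1 mm increments.

>>> jog_arm(
  steps=[
    [0.04,0,0,0,0,0],
    [0,0,0,0,0,0],
    [0.04,0,0,0,0,0],
    [0,0,0,0,0,0],
  ],
)

```text
t: 11.52
eef_pos: [0.5927, 0.0721, 0.0842]
eef_rot: [-0.0, 0.987, 0.163, 0.0]
contact_force: [0.3, 0.3, -3.3]
opening: 0.0094
gripper_force: 59.0
```

```bash
python3 go.py 0 0 58 0
```

```text
t 11.53 weight x,left mm [1.7 0.1] underside 57.8 turn -0.03 F carrier x,left,z [0.4 0.2] -3.3 Mz [-0.05  0.13  0.07] open 9.4 tilt [0.01 0.  ]
units [-0.056  0.004 -0.006] turn z units -0.006
```

>>> jog_arm(
  steps=[
    [0.04,0,0,0,0,0],
    [0,0,0,0,0,0],
    [0.03,0,0,0,0,0],
    [0,0,0,0,0,0],
  ],
)

```text
t: 12.02
eef_pos: [0.5941, 0.0725, 0.0841]
eef_rot: [0.0, 0.987, 0.163, -0.001]
contact_force: [-2.2, -1.1, -2.9]
opening: 0.0091
gripper_force: 59.1
```

```bash
python3 go.py 0 0 58 0
```

```text
t 12.03 weight x,left mm [3.1 0.1] underside 57.7 turn -0.03 F carrier x,left,z [-2.5 -0.3] -2.9 Mz [-0.13  0.48  0.06] open 9.12 tilt [-0.07 -0.03]
units [-0.103  0.003 -0.01 ] turn z units -0.006
```

The closed end was felt at a reading of about +3.1 mm, where the clearance gives +1.5. So the stem is 1.5 mm farther along than measured. I back off 1.5 mm and start turning about the stem.

>>> jog_arm(
  steps=[
    [-0.05,0,0,0,0,0],
    [0.0066,0.0976,0,0,0,-1],
    [0.0066,0.0976,0,0,0,-1],
    [0.0066,0.0976,0,0,0,-1],
    [0.0066,0.0976,0,0,0,-1],
    [0,0,0,0,0,0],
  ],
)

```text
t: 12.78
eef_pos: [0.5994, 0.0621, 0.0842]
eef_rot: [-0.0, 0.944, 0.331, 0.0]
contact_force: [-0.1, 0.2, -2.6]
opening: 0.0097
gripper_force: 59.0
```

```bash
sed -i 's/S=np.array.*;Y/S=np.array([.6241,.0835]);Y/' go.py; python3 go.py 0 0 58 20
```

```text
t 12.78 weight x,left mm [ 1.  -0.1] underside 57.8 turn 19.89 F carrier x,left,z [-0.   0.2] -2.6 Mz [-0.03  0.07  0.01] open 9.71 tilt [0.04 0.02]
units [-0.03  -0.013 -0.006] turn z units -0.022
```

>>> jog_arm(
  steps=[
    [-0.03,0,0,0,0,0],
    [0.0066,0.0976,0,0,0,-1],
    [0.0066,0.0976,0,0,0,-1],
    [0.0066,0.0976,0,0,0,-1],
    [0.0066,0.0976,0,0,0,-1],
    [0.0066,0.0976,0,0,0,-1],
    [0.0066,0.0976,0,0,0,-1],
    [0.0066,0.0976,0,0,0,-1],
    [0.0066,0.0976,0,0,0,-1],
    [0,0,0,0,0,0],
    [0,0,0,0,0,0],
  ],
)

```text
t: 14.15
eef_pos: [0.6178, 0.0505, 0.0841]
eef_rot: [-0.0, 0.773, 0.634, -0.0]
contact_force: [-1.5, 1.0, -3.5]
opening: 0.0095
gripper_force: 59.0
```

```bash
python3 go.py 0 0 55 60
```

```text
t 14.15 weight x,left mm [-0.4  0.2] underside 57.7 turn 59.91 F carrier x,left,z [-1.1  1.5] -3.5 Mz [0.14 0.29 0.06] open 9.51 tilt [-0.04  0.01]
units [0.    0.018 0.089] turn z units -0.019
```

Very light lateral contact with the stem, so I ease off. I turn to the pin bearing seen in the picture (about 74.5°) and lower to just above the pin top.

>>> jog_arm(
  steps=[
    [0,-0.02,0,0,0,0],
    [0.0066,0.0976,0,0,0,-1],
    [0.0066,0.0976,0,0,0,-1],
    [0.006,0.088,0,0,0,-0.9],
    [0,0,0.04,0,0,0],
    [0,0,0.04,0,0,0],
    [0,0,0.02,0,0,0],
    [0,0,0,0,0,0],
    [0,0,0,0,0,0],
  ],
)

```text
t: 15.28
eef_pos: [0.6261, 0.0496, 0.0811]
eef_rot: [0.0, 0.687, 0.727, -0.0]
contact_force: [-0.8, -0.4, -4.1]
opening: 0.0097
gripper_force: 59.1
```

```bash
python3 go.py 0 0 53 74.5
```

```text
t 15.28 weight x,left mm [-0.8 -0.1] underside 54.7 turn 74.45 F carrier x,left,z [-0.9 -0.1] -4.1 Mz [-0.16  0.41  0.06] open 9.71 tilt [-0.02 -0.03]
units [0.012 0.027 0.057] turn z units -0.009
```

>>> jog_arm(
  steps=[
    [0,-0.02,0.02,0,0,0],
    [0,0,0.02,0,0,0],
    [0,0,0.02,0,0,0],
    [0,0,0.02,0,0,0],
    [0,0,0,0,0,0],
  ],
)

```text
t: 15.9
eef_pos: [0.6257, 0.05, 0.0787]
eef_rot: [0.0, 0.687, 0.727, 0.0]
contact_force: [-0.2, -0.7, -3.4]
opening: 0.0096
gripper_force: 59.0
```

```bash
python3 go.py 0 0 48 74.5
```

```text
t 15.9 weight x,left mm [-1.   0.3] underside 52.3 turn 74.47 F carrier x,left,z [-0.4 -0.6] -3.4 Mz [0.   0.14 0.04] open 9.62 tilt [0.02 0.02]
units [-0.001  0.037  0.144] turn z units -0.005
```

No resistance yet, so continue down gently.

>>> jog_arm(
  steps=[
    [0,0,0.03,0,0,0],
    [0,0,0.03,0,0,0],
    [0,0,0.03,0,0,0],
    [0,0,0.02,0,0,0],
    [0,0,0,0,0,0],
  ],
)

```text
t: 16.52
eef_pos: [0.6256, 0.0499, 0.0754]
eef_rot: [-0.0, 0.687, 0.727, 0.0]
contact_force: [-0.6, 0.4, -4.3]
opening: 0.0095
gripper_force: 59.0
```

```bash
python3 go.py 0 0 48 74.5
```

```text
t 16.52 weight x,left mm [-1.2  0.3] underside 49.0 turn 74.47 F carrier x,left,z [-0.5  0.6] -4.3 Mz [0.01 0.02 0.04] open 9.49 tilt [-0.    0.01]
units [0.001 0.041 0.034] turn z units -0.005
```

The underside is well below the pin top, so the notch is over the pin. Lower to rest on the stack.

>>> jog_arm(
  steps=[
    [0,0,0.02,0,0,0],
    [0,0,0.01,0,0,0],
    [0,0,0.01,0,0,0],
    [0,0,0,0,0,0],
  ],
)

```text
t: 17.02
eef_pos: [0.6257, 0.0495, 0.0745]
eef_rot: [0.0, 0.687, 0.727, -0.0]
contact_force: [-1.0, -0.3, -1.0]
opening: 0.0094
gripper_force: 59.3
```

```bash
python3 go.py 0 0 48 74.5
```

```text
t 17.02 weight x,left mm [-1.2 -0.1] underside 48.1 turn 74.46 F carrier x,left,z [-1.  0.] -1.0 Mz [-0.21  0.23 -0.05] open 9.4 tilt [ 0.01 -0.03]
units [0.015 0.039 0.005] turn z units -0.008
```

>>> jog_arm(
  hand=0.45,
  steps=[
    [0,0,0.005,0,0,0],
    [0,0,0,0,0,0],
    [0,0,0,0,0,0],
    [0,0,0,0,0,0],
    [0,0,-0.3,0,0,0],
    [0,0,-0.6,0,0,0],
    [0,0,-1,0,0,0],
    [0,0,-1,0,0,0],
    [0,0,-1,0,0,0],
    [0,0,-1,0,0,0],
    [0,0,0,0,0,0],
    [0,0,0,0,0,0],
  ],
)

```text
t: 18.52
eef_pos: [0.6254, 0.0498, 0.2214]
eef_rot: [0.0, 0.687, 0.727, -0.0]
contact_force: [0.7, -0.8, -0.2]
opening: 0.0384
gripper_force: 0.0
```

```bash
python3 -c "
from h import *
s=get_state();print(s['t'],s['eef_pos'],s['contact_force'],s['opening'])
im=camera('wrist')[:,:,::-1];cv2.imwrite('pics/w7.png',im)"
```

```text
18.525 [0.62539971 0.04981914 0.2213501 ] [ 0.65690656 -0.8016065  -0.24265184] 0.038421036425984226
```

View pics/w7.png

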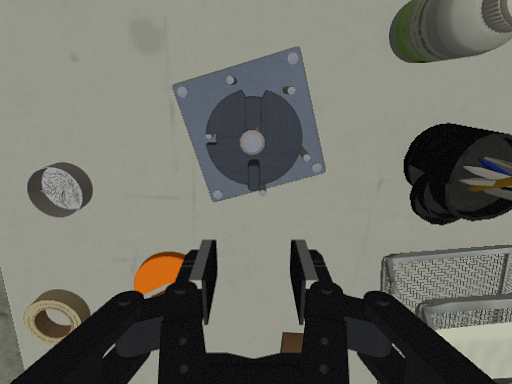

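The picture shows the weight round the stem (252,142), with the light pin inside its notch at (211,138), lug at (254,175), and gripper clear.

```bash
python3 -c "
from plant import *
print(hand_in())"
```

```text
the job is handed in; nothing more can be done
None
```

The large weight is on the carrier: slid in from the front, turned about 74° counter-clockwise, notch over the index pin, lying on the stack and released. The job was handed in after about 18.5 s; no verdict came back.

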